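# Wedge the rocking desk fan level and switch it on

## Robot

A 6-joint arm with a two-finger parallel gripper is mounted at the origin on the work surface. World frame = base frame: x ahead of the robot, y to its left, z up, the work surface at z = 0. Lengths are in mm, angles in degrees, forces in N, time in s.
With the tool pointing down it reaches from about 350 to 875 mm from the base axis. Payload 4.2 kg.
Tool frame: the origin (TCP) lies between the finger pads; the fingertips stand 8 mm ahead of it and the grasp point (between the pads) lies 11 mm behind it (ctrl.tip_reach is the distance from the TCP to the fingertips, in mm); z points along the fingers, y is the direction in which the jaws open and shut (so a half turn about z gives the same grasp; the last joint's range is limited). The gripper opens to 87 mm and grips with 3 to 60 N. Pads are 19 mm wide; open, the fingers measure 117 mm over their backs; the gripper's body (75 mm by 190 mm) begins 51 mm behind the grasp point.
Start: joints at [-56.688, 22.042, 0.453, 0, -68.411, -14.817], TCP at [198.28, -592.693, 230.55] pointing down, gripper open.
Joint ranges: [-179.83, 179.83], [-69.29, 118.12], [-61.27, 80.66], [-181.25, 117.63], [-171.15, -9.14], [-177.46, 177.46]. Speed limits (degrees/s): [159.86, 159.86, 180, 180, 180, 180].

## Interface

Orientations are given as a 3x3 rotation matrix whose columns are the frame's x, y, z axes.
In Python, from plant import ctrl gives the robot as it stands.
- The arm moves only by the tool move_arm, never from a script. Its argument "targets" is text: rows parted by semicolons, each of 5 numbers parted by spaces: the closure, from 0 (fully open) to 1 (shut), then the shift along the world's x, y, z in m, then the turn about the world's z in rad. In form: claw dx dy dz yaw; .... A call has 1 to 10 rows; each row shifts and turns the commanded pose from where the row before left it; what a row does not reach is not made up. A row lasts 1/12 s, in which the tool goes at most 41.7 mm and 7.16 degrees, less where a joint would pass 70% of its speed; a pose out of reach is approached as far as the arm can. A call is refused whole if a number of a shift passes 0.0417 or a number of a turn 0.125, either way. A call with a gripper value outside its range is refused whole. The fingers move at their own pace and stop on an object; "squeeze" is the grip in N (left out, the last holds). Time passes only in rows, so rows that do not move let the fingers close. It gives the time, the measured TCP pose, the force and the opening at its end, in the units of the state.
- ctrl.observe(): the state, without advancing time (a new reading comes with each control period).
- ctrl.grab_frame(name): name is "scene" or "side" or "wrist"; returns (picture, depth): 400x640x3 uint8, red, green, blue; 400x640 float32, mm along the optical axis (not along the pixel's ray), 0 where there is no reading.
- ctrl.get_calibration(name): a dict with "fovy" (degrees; the focal length in pixels is half the picture's height over the tangent of half this angle, whatever the lens; pixels are square), "cx", "cy" (the principal point, pixels), "D" ([k1, k2, p1, p2, k3] as OpenCV has them; the pictures are not rectified), "R" (3x3) and "t" (3): a world point X has camera coordinates R X + t. Camera axes: x right, y down, z forward; pixel columns grow to the right and rows downward; lengths in mm; the calibration is good to about 2 mm. A picture is of the moment at which its call begins: read the wrist's pose just before it. get_calibration takes no time and is no camera call; for the wrist camera it gives the pose at the moment of the call.
- ctrl.job_done(): hands the job in, once; it reports no verdict.
The state is a dict: "time_s": time; "joints": joint angles; "dq": joint speeds; "joint_efforts": joint torques, N m; "position": TCP position; "tcp_rot": TCP orientation; "wrist_force": force on the tool from outside, world axes, zero at the start; "torque": the same for the moment, N m; "width": finger opening in mm.
Only numpy, scipy, OpenCV 4.12 (cv2) and the standard library are available. Lean on these libraries where they do the work, as an engineer would, in place of code of your own. Each camera call takes 0.05 s, during which the arm holds its last target. There are 200 camera calls.

## Task

The desk fan leans forward on its worn front feet. Push the wooden wedge, thin end first, under the middle of the front edge of its base until the fan stands level and the wedge is jammed tight, then slide the orange switch on the base fully across to on. Leave the wedge jammed and the other things on the dresser undisturbed.

Things in the scene. Friction and masses are not known exactly. Their poses are not given: they have to be found in the camera images.
- fan_foot: White plastic desk fan on its fixed black pivot bar (cannot slide). Origin on the dresser under the middle of the base; frame stays level, z up; the front (grille, switch) faces -x, y from side to side. Base x -95 to +95, y +-80 mm, 22 mm thick; level, its deck is 40 mm high. The 12 mm bar is at x +70 mm. Grille 144 mm across, on a column: x +20 to +85, z 80 to 235 mm.
- fan (a joint): Rocking of the fan on its pivot bar, rad: 0 leaning forward at rest, 0.06 level, where the rear feet land and it stops hard. About 3 N up at the front edge lifts it; it falls back by its weight if not wedged.
- fan_edge (a point): Middle of the lower front edge of the fan's base (x -95, y 0 of fan_foot): 8 mm above the dresser while leaning, 18 mm when level. Open underneath back to the pivot bar, save for two 8 mm tall worn feet, 16 mm across, near the corners (fan_foot x -83, y +-68 mm). Its frame rocks with the fan.
- switch_top (a point): Centre of the top of the orange slide-switch cap, 30 mm (fan's x) by 16 mm (fan's y), 4 mm proud of the deck (44 mm above the dresser when level), in a slot 6 mm deep and 34 mm wide: fan_foot x -69 to -35, y -54 to +24 mm. The free part of the slot, for a fingertip, lies on the cap's -y side.
- switch (a joint): Travel of the switch cap, m: 0 off, grows towards the fan's +y, 0.024 fully on (stop). Takes about 1.5 to 2 N and stays where it is left.
- wedge_center (a point): Loose pale wooden wedge, 150 (x) x 40 (y) mm, 0.12 kg, flat underneath. Point at mid-length, 14 mm above its underside. +x points to the thin end (x +75 mm, 4 mm thick); the top rises evenly to 28 mm at the thick end (x -75, upright face). Fan level, about 63 mm stays outside; pushed on to about 15 N once the fan is at its stop it jams and holds by friction.
- earring_tree: White ceramic earring tree, 155 mm tall, branches 100 mm across; origin under its foot. Leave alone.
- tray: Copper-coloured tray, 150 x 220 x 18 mm; origin under its centre. Leave alone.
- decanter: Clear glass stoppered decanter, 96 mm across, 203 mm tall; origin under its foot. Leave alone.
- hairbrush: Wooden hairbrush, 215 mm long (x), 62 mm wide, 32 mm tall; origin on the dresser under its middle. Leave alone.
- spectacle_case: Closed navy spectacle case, 60 x 160 (y) x 40 mm; origin under its centre. Leave alone.

How it is judged (in metres and radians):
On the way, in this order (a step that is already met when the one before it is completed fails the run):
1. the wedge is under the fan's front edge, pressed tight, and the fan is level (value of joint fan above 0.056 rad and contact force between wedge and fan_foot above 4.5 N), for 0.2 s.
2. the switch is slid fully on (value of joint switch above 0.02 m), for 0.2 s.
At the end, for the whole second after the job is handed in: Fan level (within 0.004 rad of its stop), the wedge flat and still under the middle of the front edge (within 40 mm sideways, 20 degrees of straight), jammed with over 4.5 N between wedge and fan (weight alone gives about 3 N), and the switch at least 20 mm along its 24 mm travel (all of step 1 and y of wedge_center in the frame of fan_foot between -0.04 and 0.04 m and angle between wedge_center's own z axis and vertical below 0.08 rad and angle between the x axis of wedge_center and the x axis of fan_foot, either way round below 0.35 rad and value of joint switch above 0.02 m and linear speed of wedge below 0.01 m/s); the robot touches nothing.
It fails at once if a bystander is moved more than 20 mm (distance of any of earring_tree, tray, decanter, hairbrush, spectacle_case from where it was at the start of the episode above 0.02 m).
It fails at once if the earring tree or the decanter is tipped (angle between any of earring_tree, decanter's own z axis and vertical above 0.3 rad).
It also fails if it takes over 59 s, if anything falls off the work surface, if the arm or the gripper's body presses on something with over 40 N, if the wrist force passes 120 N, or if a joint passes its speed limit or range.

## Working session

There is one attempt and no reset: what is moved stays moved. The work goes in short steps, Python scripts to look and compute and a tool call to move; the robot and the scene stay as the last step left them, time stands still between calls to the robot, and variables do not carry over. Pictures are saved under pics/ and viewed, about 8 in all and at most 12, crops included, and the job is handed in when it is done.

Besides the shell and the picture viewer there is one more tool, called after ">>>" as name(argument=value, ...) on one line, values as JSON. move_arm: Moves the arm, as the interface text tells. Its arguments: {"type":"object","properties":{"targets":{"type":"string"},"squeeze":{"type":"number"}},"required":["targets"]}

```bash
mkdir -p pics
cat > h.py <<'E'
import numpy as np, cv2
from plant import ctrl
def K(c):
    f=200/np.tan(np.radians(c["fovy"]/2)); return np.array([[f,0,c["cx"]],[0,f,c["cy"]],[0,0,1.]])
def cloud(name,save=None):
    c=ctrl.get_calibration(name); im,d=ctrl.grab_frame(name)
    if save: cv2.imwrite("pics/"+save,im[:,:,::-1])
    v,u=np.mgrid[:400,:640]; p=np.stack([u,v],-1).reshape(-1,1,2).astype(float)
    n=cv2.undistortPoints(p,K(c),np.array(c["D"])).reshape(400,640,2)
    P=np.concatenate([n*d[...,None],d[...,None]],-1)
    W=(P-np.array(c["t"]))@np.array(c["R"])
    return im,d,W
E
python3 - <<'E'
from h import *
for n in("scene","side","wrist"):
    im,d,W=cloud(n,n+"0.png"); np.savez(n+"0.npz",im=im,d=d,W=W); print(n,(d>0).mean())
a=[cv2.imread(f"pics/{n}0.png") for n in("scene","side")]
cv2.imwrite("pics/both.png",cv2.resize(np.vstack(a),None,fx=.75,fy=.75))
s=ctrl.observe();print(s)
E
```

```text
scene 0.99609375
side 0.99597265625
wrist 0.99233203125
{'time_s': 0.15, 'joints': array([-5.66880240e+01,  2.20810302e+01,  3.98212433e-01, -1.93499017e-02,
       -6.84116556e+01, -1.48190766e+01]), 'dq': array([-0.06328573, -0.32035241,  0.25420371,  0.13462866,  0.03763559,
       -0.02071656]), 'joint_efforts': array([-2.34092695e-04, -3.91052914e+01,  1.87587047e+01,  4.22239870e+00,
        1.23512023e-02, -1.47509777e-04]), 'position': array([ 198.13934331, -592.30029463,  229.71298416]), 'tcp_rot': array([[-9.48402421e-01, -3.17068500e-01, -6.43113401e-04],
       [-3.17069131e-01,  9.48401161e-01,  1.55039674e-03],
       [ 1.18347528e-04,  1.67431143e-03, -9.99998591e-01]]), 'wrist_force': array([-0.2632449 , -0.54973533,  0.06163089]), 'torque': array([-0.01045155,  0.01114676, -0.05255539]), 'width': 86.98254735131218}
```

View pics/both.png

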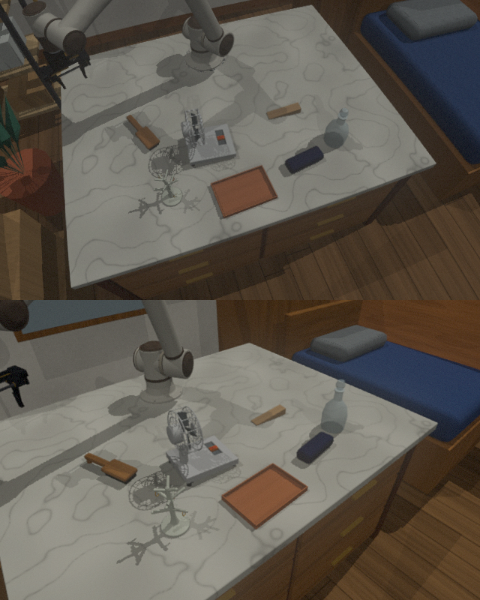

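The fan is mid-dresser with its front and orange switch facing image right (scene about 293,182 full-res). The wedge is at about (377,148), with the case and decanter to its right, the tray in front, and the earring tree and brush behind. Next I'll get metric positions.

Run:
```python
from h import *
for n in("scene","side"):
    z=np.load(n+"0.npz"); im,W=z["im"],z["W"]
    hsv=cv2.cvtColor(im,cv2.COLOR_RGB2HSV)
    bx=(W[...,0]>150)&(W[...,0]<1000)&(abs(W[...,1])<600)
    wood=bx&(hsv[...,1]>70)&(hsv[...,0]<25)&(W[...,2]>-4)
    k,l,st,ce=cv2.connectedComponentsWithStats(wood.astype(np.uint8))
    print(n,"plane z med",np.median(W[bx][:,2]))
    for i in range(1,k):
        if st[i,4]<40: continue
        p=W[l==i]; r=cv2.minAreaRect(p[:,:2].astype(np.float32))
        print(st[i],ce[i].round(),"mean",p.mean(0).round(),"rect",np.round(r[0]),np.round(r[1]),round(r[2],1),"zmax",np.percentile(p[:,2],[5,95]).round(), np.median(im[l==i],axis=0), 'box',cv2.boxPoints(r).round().tolist())
    ob=bx&(W[...,2]>10)
    k,l,st,ce=cv2.connectedComponentsWithStats(ob.astype(np.uint8))
    for i in range(1,k):
        if st[i,4]<60: continue
        p=W[l==i]; r=cv2.minAreaRect(p[:,:2].astype(np.float32)); print("OBJ",st[i],"rect",np.round(r[0]),np.round(r[1]),round(r[2],1),p[:,2].max().round())
    dk=bx&(W[...,2]>22)&(W[...,2]<50)&(hsv[...,1]<45)&(im.max(-1)>110)
    k,l,st,ce=cv2.connectedComponentsWithStats(dk.astype(np.uint8))
    i=1+np.argmax(st[1:,4]);p=W[l==i];r=cv2.minAreaRect(p[:,:2].astype(np.float32));print("DECK",st[i],np.round(r[0]),np.round(r[1]),r[2],cv2.boxPoints(r).round().tolist())
a=cv2.imread("pics/scene0.png")[125:265,220:480];b=cv2.imread("pics/side0.png")[125:265,200:460]
cv2.imwrite("pics/crop.png",cv2.resize(np.vstack([a,b]),None,fx=2.1,fy=2.1,interpolation=cv2.INTER_CUBIC))
```

```text
scene plane z med -0.9220721487067
[356 137  45  21 434] [378. 148.] mean [485. 240.  14.] rect [483. 239.] [148.  45.] 85.8 zmax [ 3. 26.] [102.  86.  68.] box [[455.0, 167.0], [500.0, 164.0], [511.0, 311.0], [466.0, 315.0]]
[169 153  44  46 706] [192. 178.] mean [ 409. -381.   29.] rect [ 384. -389.] [213.  67.] 24.4 zmax [24. 35.] [86. 66. 49.] box [[273.0, -402.0], [300.0, -464.0], [495.0, -375.0], [467.0, -314.0]]
[289 180  11   7  59] [294. 183.] mean [543. -75.  35.] rect [541. -74.] [20. 32.] 3.9 zmax [27. 40.] [106.  60.  44.] box [[530.0, -59.0], [533.0, -91.0], [553.0, -90.0], [550.0, -57.0]]
[ 281  221   89   70 3710] [324. 255.] mean [795. -62.   5.] rect [795. -59.] [153. 224.] 3.0 zmax [ 0. 17.] [111.  74.  55.] box [[713.0, 49.0], [725.0, -175.0], [878.0, -167.0], [866.0, 57.0]]
OBJ [  40    0  110  105 5288] rect [ 246. -501.] [262. 230.] 43.3 611.0
OBJ [ 246    0   46   52 1142] rect [167. -16.] [ 56. 128.] 25.4 470.0
OBJ [285  52  20  24 273] rect [161.  55.] [68. 21.] 89.9 218.0
OBJ [370 137  32  19 317] rect [484. 259.] [112.  48.] 87.2 34.0
OBJ [ 241  145   73  
[... 1740 characters left out ...]
2.0
OBJ [   0   88   40   56 1117] rect [ 186. -541.] [73. 88.] 10.8 335.0
OBJ [ 428  106   35   70 1535] rect [703. 372.] [95. 63.] 33.0 205.0
OBJ [342 139  39  23 388] rect [483. 250.] [133.  46.] 87.2 32.0
OBJ [ 221  141   97  105 5214] rect [ 550. -127.] [192. 165.] 85.7 229.0
OBJ [ 394  175   52   42 1145] rect [752. 214.] [ 62. 162.] 7.8 45.0
OBJ [ 112  204   71   39 1182] rect [ 383. -390.] [216.  63.] 22.6 35.0
OBJ [295 217 116  86 933] rect [795. -61.] [155. 222.] 3.3 22.0
OBJ [ 201  234   51   79 1433] rect [ 731. -326.] [95. 87.] 32.2 163.0
DECK [ 241  181   77   57 1922] [ 550. -125.] [189. 165.] 85.26412200927734 [[460.0, -212.0], [624.0, -226.0], [640.0, -38.0], [476.0, -24.0]]
```

View pics/crop.png

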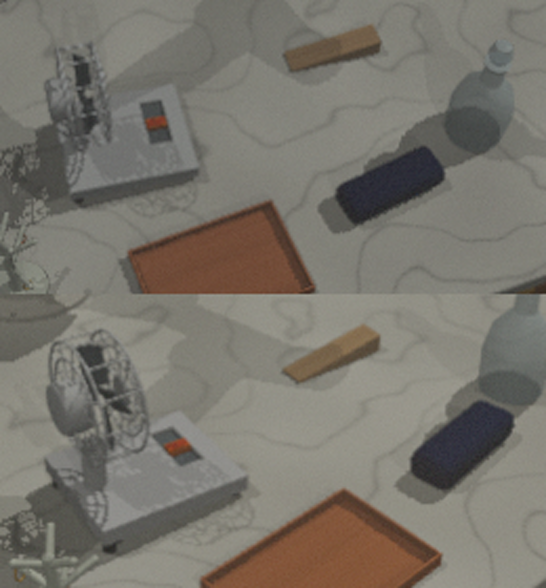

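>>> move_arm(targets="0 0.02 0.035 0.005 0;0 0.02 0.035 0.005 0;0 0.02 0.035 0.005 0;0 0.02 0.035 0.005 0;0 0.02 0.035 0.005 0;0 0.02 0.035 0.005 0;0 0.02 0.035 0.005 0;0 0.02 0.035 0.005 0;0 0.02 0.035 0.005 0;0 0.02 0.035 0.005 0")

```text
time_s: 0.98
position: [398.6, -240.7, 280.8]
tcp_rot: [[-0.948, -0.317, 0.0], [-0.317, 0.948, 0.0], [-0.0, 0.0, -1.0]]
wrist_force: [0.5, -0.1, 0.3]
width: 87.3
```

>>> move_arm(targets="0 0.008 0.038 0 0.117;0 0.008 0.038 0 0.117;0 0.008 0.038 0 0.117;0 0.008 0.038 0 0.117;0 0.008 0.038 0 0.117;0 0.008 0.038 0 0.117;0 0.008 0.038 0 0.117;0 0.008 0.038 0 0.117;0 0.008 0.038 0 0.117;0 0.008 0.038 0 0.117")

```text
time_s: 1.82
position: [478.0, 139.2, 280.6]
tcp_rot: [[-0.072, -0.997, -0.0], [-0.997, 0.072, 0.0], [-0.0, 0.0, -1.0]]
wrist_force: [0.1, -0.3, -0.5]
width: 87.0
```

>>> move_arm(targets="0 0 0.030 0 0;0 0 0.03 0 0;0 0 0.03 0 0;0 0 0 0 0;0 0 0 0 0")

```text
time_s: 2.23
position: [477.9, 228.4, 279.8]
tcp_rot: [[-0.076, -0.997, -0.001], [-0.997, 0.076, -0.001], [0.001, 0.001, -1.0]]
wrist_force: [-0.4, -1.5, -0.4]
width: 86.7
```

```bash
cat > w.py <<'E'
from h import *
def wedge(W,im):
    hsv=cv2.cvtColor(im,cv2.COLOR_RGB2HSV)
    m=(hsv[...,1]>60)&(hsv[...,0]<25)&(W[...,2]>2)&(W[...,2]<35)&(W[...,0]>400)&(W[...,0]<680)&(W[...,1]>-30)&(W[...,1]<400)
    k,l,st,ce=cv2.connectedComponentsWithStats(m.astype(np.uint8));i=1+np.argmax(st[1:,4]);p=W[l==i]
    r=cv2.minAreaRect(p[:,:2].astype(np.float32))
    return np.round(r[0],1),np.round(r[1],1),round(r[2],2),p
E
python3 - <<'E'
from w import *
s=ctrl.observe();print(s["time_s"],s["position"],s["tcp_rot"][:,1],s["joints"])
im,d,W=cloud("wrist","wr1.png")
r=wedge(W,im);print(r[:3]);p=r[3]
for y in range(160,330,10):
    q=p[(p[:,1]>y)&(p[:,1]<y+10)]
    if len(q)>5: print(y,len(q),np.percentile(q[:,0],[1,99]).round(1),np.median(q[:,2]).round(1))
E
```

```text
2.2333 [477.87506449 228.40502798 279.7774503 ] [-0.99713334  0.07565377  0.00126661] [ 4.30984615e+01  1.08760147e+01 -8.08860617e+00 -1.35503617e-02
 -7.11287090e+01 -4.74328212e+01]
(array([481.9, 242.4]), array([149.3,  40. ]), 85.89)
160 66 [459.9 495.9] 3.1
170 265 [458.2 496.6] 4.2
180 271 [458.4 497.4] 5.9
190 268 [458.8 498.2] 7.4
200 276 [459.2 499. ] 9.0
210 265 [460.  499.8] 10.6
220 263 [461.2 500.6] 12.3
230 267 [461.4 501.4] 13.8
240 255 [463.1 501.1] 15.4
250 251 [463.9 501.8] 17.0
260 254 [464.7 502.5] 18.6
270 256 [464.3 503.4] 20.3
280 250 [464.8 504.2] 21.9
290 255 [465.6 504.8] 23.4
300 253 [466.3 505.9] 25.0
310 176 [467.  506.4] 26.4
```

View pics/wr1.png

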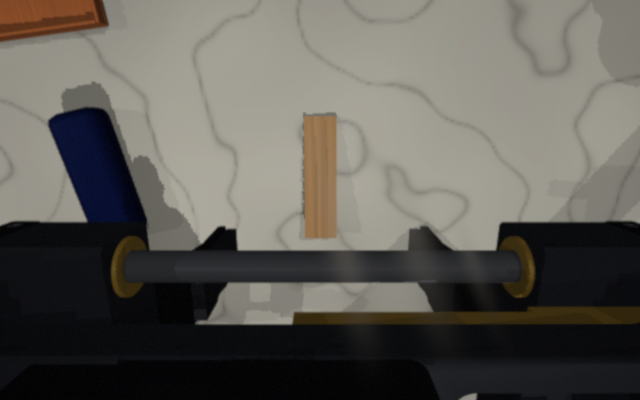

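The wrist view shows the wedge at columns 303–336, rows 113–238, thin end (bottom-of-slope, y≈166) pointing towards the fan. The jaws are already parallel to its width, so I'll grasp it near the thick end.

>>> move_arm(targets="0 0.002 0.017 -0.03 0;0 0.002 0.017 -0.03 0;0 0.002 0.017 -0.03 0;0 0.002 0.016 -0.03 0;0 0 0 -0.03 0;0 0 0 -0.03 0;0 0 0 -0.03 0;0 0 0 -0.03 0;0 0 0 -0.02 0;0 0 0 -0.005 0")

```text
time_s: 3.12
position: [484.6, 291.0, 12.1]
tcp_rot: [[-0.08, -0.997, -0.006], [-0.997, 0.08, -0.005], [0.006, 0.005, -1.0]]
wrist_force: [0.1, 0.0, -0.0]
width: 86.9
```

>>> move_arm(targets="0 0 0 0 0;0 0 0 0 0;1 0 0 0 0;1 0 0 0 0;1 0 0 0 0;1 0 0 0 0;1 0 0 0 0;1 0 0 0 0;1 0 0 0 0;1 0 0 0 0", squeeze=20)

```text
time_s: 3.95
position: [486.2, 294.3, 15.5]
tcp_rot: [[-0.078, -0.997, -0.0], [-0.997, 0.078, -0.0], [0.0, 0.0, -1.0]]
wrist_force: [-0.3, -0.4, 0.3]
width: 41.7
```

>>> move_arm(targets="1 0 0 0 0;1 0 0 0.01 0;1 0.012 -0.012 0 0;1 0.024 -0.025 0 0;1 0.024 -0.03 0 0;1 0.024 -0.03 0 0;1 0 -0.03 0 0;1 0 -0.02 0 0;1 0 -0.01 0 0;1 0 0 0 0", squeeze=30)

```text
time_s: 4.78
position: [569.8, 135.2, 25.7]
tcp_rot: [[-0.081, -0.997, -0.001], [-0.997, 0.081, -0.0], [0.001, 0.001, -1.0]]
wrist_force: [0.4, 0.1, -1.3]
width: 39.5
```

Run:
```python
from w import *
s=ctrl.observe();print(s["time_s"],s["position"],s["width"])
im,d,W=cloud("wrist","wr2.png")
p=wedge(W,im);print(p[:3],np.percentile(p[3][:,2],[1,99]))
def deck(W,im):
    hsv=cv2.cvtColor(im,cv2.COLOR_RGB2HSV)
    dk=(W[...,2]>23)&(W[...,2]<48)&(hsv[...,1]<45)&(W[...,1]<10)&(W[...,1]>-230)&(W[...,0]>440)&(W[...,0]<660)
    k,l,st,ce=cv2.connectedComponentsWithStats(dk.astype(np.uint8));i=1+np.argmax(st[1:,4]);p=W[l==i]
    for x in range(470,650,20):
        q=p[(p[:,0]>x)&(p[:,0]<x+20)]
        if len(q)>5: print(x+10,len(q),np.percentile(q[:,1],[2,98,99.5]).round(1))
    for y in range(-120,-20,20):
        q=p[(p[:,1]>y)&(p[:,1]<y+20)]
        if len(q)>5: print("y",y+10,len(q),np.percentile(q[:,0],[.5,99.5]).round(1),np.median(q[:,2]).round(1))
deck(W,im)
m=(cv2.cvtColor(im,cv2.COLOR_RGB2HSV)[...,1]>120)&(im[...,0]>90)&(W[...,1]<-40)&(W[...,1]>-130)&(W[...,2]>20)&(W[...,0]>500)&(W[...,0]<600)
q=W[m];print("switch",len(q),np.percentile(q,[3,50,97],axis=0).round(1))
z=cloud("scene","sc2.png");print("scene wedge",wedge(z[2],z[0])[:3])
```

```text
4.7833 [569.84885016 135.1873476   25.70033718] 39.46294365267085
(array([565.8,  77.5]), array([108.9,  44.7]), 85.55) [15.23715466 33.12782292]Traceback (most recent call last):
  File "<stdin>", line 15, in <module>
  File "<stdin>", line 8, in deck
    return _wrapfunc(a, 'argmax', axis=axis, out=out, **kwds)
    return bound(*args, **kwds)
ValueError: attempt to get argmax of an empty sequence
```

View pics/wr2.png

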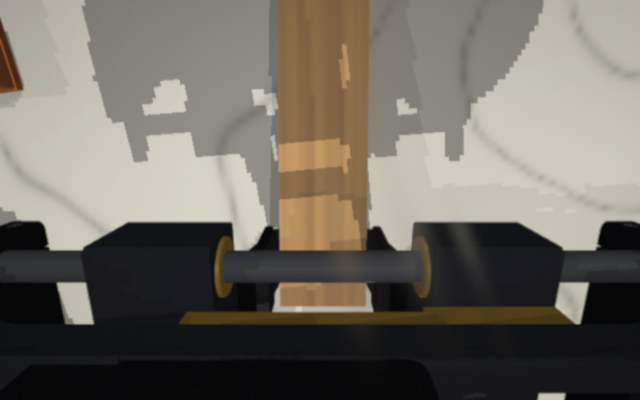

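The wedge is held centrally, lifted 11 mm and clear of its surroundings; the fan is out of this view. I'll lower it and advance.

>>> move_arm(targets="1 0 0 -0.005 0;1 0 0 -0.005 0;1 0 0 0 0;1 0 0 0 0;1 -0.001 -0.015 0 0;1 -0.001 -0.015 0 0;1 -0.001 -0.015 0 0;1 -0.001 -0.01 0 0;1 0 0 0 0;1 0 0 0 0", squeeze=40)

```text
time_s: 5.67
position: [565.9, 81.0, 15.4]
tcp_rot: [[-0.08, -0.997, -0.001], [-0.997, 0.08, -0.0], [0.0, 0.001, -1.0]]
wrist_force: [0.1, 0.6, -1.2]
width: 39.8
```

Run:
```python
from w import *
print(ctrl.observe()["wrist_force"])
z=cloud("side","sd3.png")
s=cv2.imread("pics/sd3.png")[130:270,200:420];
z2=cloud("scene","sc3.png");t=cv2.imread("pics/sc3.png")[120:260,220:440]
cv2.imwrite("pics/c3.png",cv2.resize(np.vstack([s,t]),None,fx=2.1,fy=2.1,interpolation=cv2.INTER_CUBIC))
```

```text
[ 0.11166489  0.62495422 -1.22175176]
```

View pics/c3.png

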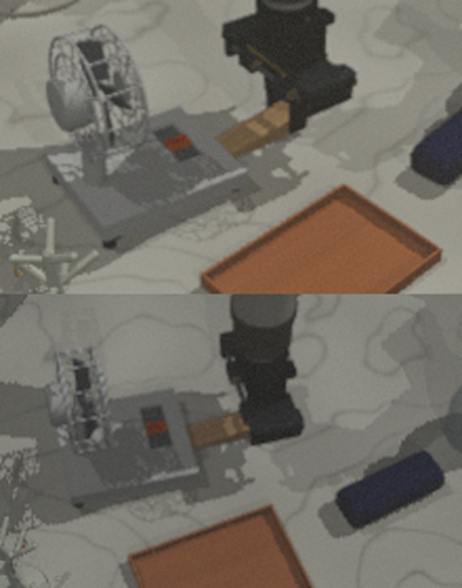

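The thin end is already under the front edge near its middle and the wrist force is low. The grip still carries the wedge's weight (-1.2 N), so I'll ease it down a little and push on.

>>> move_arm(targets="1 0 0 -0.0006 0;1 -0.001 -0.008 0 0;1 0 -0.008 0 0;1 -0.001 -0.008 0 0;1 -0.001 -0.008 0 0;1 0 -0.008 0 0;1 -0.001 -0.008 0 0;1 0 -0.004 0 0;1 0 0 0 0;1 0 0 0 0")

```text
time_s: 6.6
position: [562.6, 29.0, 15.3]
tcp_rot: [[-0.078, -0.997, 0.0], [-0.997, 0.078, -0.001], [0.001, -0.0, -1.0]]
wrist_force: [2.1, -2.2, 4.0]
width: 39.5
```

>>> move_arm(targets="1 0 -0.004 0 0;1 -0.001 -0.004 0 0;1 0 -0.003 0 0;1 0 -0.003 0 0;1 0 0 0 0;1 0 0 0 0")

```text
time_s: 7.1
position: [561.8, 16.7, 15.3]
tcp_rot: [[-0.077, -0.997, 0.001], [-0.997, 0.077, 0.0], [-0.0, -0.001, -1.0]]
wrist_force: [1.4, 3.0, 4.8]
width: 39.7
```

>>> move_arm(targets="1 0 -0.002 0 0;1 0 -0.002 0 0;1 0 0 0 0;1 0 0 0 0")

```text
time_s: 7.43
position: [561.8, 13.0, 15.3]
tcp_rot: [[-0.077, -0.997, 0.001], [-0.997, 0.077, 0.001], [-0.001, -0.001, -1.0]]
wrist_force: [0.2, 4.5, 4.9]
width: 40.1
```

>>> move_arm(targets="1 0 -0.002 0 0;1 0 -0.001 0 0;1 0 0 0 0;1 0 0 0 0")

```text
time_s: 7.77
position: [561.8, 10.1, 15.3]
tcp_rot: [[-0.077, -0.997, 0.001], [-0.997, 0.077, 0.001], [-0.001, -0.001, -1.0]]
wrist_force: [0.3, 4.6, 6.1]
width: 39.6
```

>>> move_arm(targets="1 0 -0.001 0 0;1 0 -0.001 0 0;1 0 0 0 0;1 0 0 0 0")

```text
time_s: 8.1
position: [561.8, 8.1, 15.3]
tcp_rot: [[-0.077, -0.997, 0.001], [-0.997, 0.077, 0.001], [-0.001, -0.001, -1.0]]
wrist_force: [0.6, 5.5, 6.6]
width: 39.5
```

>>> move_arm(targets="1 0 -0.001 0 0;1 0 -0.001 0 0;1 0 -0.001 0 0;1 0 0 0 0;1 0 0 0 0")

```text
time_s: 8.52
position: [561.9, 6.1, 15.3]
tcp_rot: [[-0.078, -0.997, 0.002], [-0.997, 0.078, 0.002], [-0.002, -0.002, -1.0]]
wrist_force: [-0.1, 9.4, 5.2]
width: 39.7
```

```bash
cat > lv.py <<'E'
from w import *
s=ctrl.observe();print(s["time_s"],s["position"],s["wrist_force"],s["width"])
for n in("scene","side"):
    im,d,W=cloud(n)
    hsv=cv2.cvtColor(im,cv2.COLOR_RGB2HSV)
    o=np.array([550,-127.]); X=np.array([-.075,-.997]);Y=np.array([.997,-.075])
    for lab,(i,dd,w) in {"start":(lambda z:(z["im"],z["d"],z["W"]))(np.load(n+"0.npz")),"now":(im,d,W)}.items():
        fx=(w[...,:2]-o)@X; fy=(w[...,:2]-o)@Y
        m=(w[...,2]>20)&(w[...,2]<50)&(abs(fx)<88)&(abs(fy)<74)&~((fx<-25)&(fy>-60)&(fy<50))&~(fx>10)
        m|=(w[...,2]>20)&(w[...,2]<50)&(fx>10)&(fx<88)&(abs(fy)<74)&(abs(fy)>50)
        A=np.c_[fx[m],fy[m],np.ones(m.sum())];b=w[...,2][m]
        for _ in range(3):
            c=np.linalg.lstsq(A,b,rcond=None)[0];r=abs(A@c-b)<3;A,b=A[r],b[r]
        print(n,lab,len(b),"slope x,y",c[:2].round(4),"z0",c[2].round(1),"front z",(c[2]-88*c[0]).round(1))
        h=cv2.cvtColor(i,cv2.COLOR_RGB2HSV)
        q=w[(h[...,1]>110)&(w[...,2]>20)&(w[...,2]<55)&(fx<-25)&(fx>-80)&(abs(fy)<50)]
        if len(q): q=q.mean(0);print("  switch",((q[:2]-o)@X).round(1),((q[:2]-o)@Y).round(1),q.round(1))
E
python3 lv.py
```

```text
8.5167 [561.9068202    6.06534991  15.34859823] [-0.0528079   9.39856517  5.23910531] 39.67792277187664
scene start 662 slope x,y [0.0577 0.0044] z0 35.6 front z 30.5
  switch -50.9 -10.4 [543.5 -75.4  35.9]
scene now 672 slope x,y [-0.0031  0.0044] z0 39.7 front z 40.0
  switch -49.8 -9.2 [544.5 -76.7  42.9]
side start 935 slope x,y [0.0596 0.0002] z0 36.4 front z 31.1
  switch -51.5 -9.0 [544.8 -75.   35.7]
side now 939 slope x,y [-0.0007  0.0006] z0 40.5 front z 40.6
  switch -49.9 -9.1 [544.6 -76.6  42.5]
```

The fan is at its stop (slope changed by 0.060 rad) and the push force is climbing. I'll press on to about 15–20 N.

>>> move_arm(targets="1 0 -0.001 0 0;1 0 -0.001 0 0;1 0 0 0 0;1 0 0 0 0")

```text
time_s: 8.95
position: [562.0, 5.5, 15.3]
tcp_rot: [[-0.078, -0.997, 0.002], [-0.997, 0.078, 0.003], [-0.003, -0.002, -1.0]]
wrist_force: [-1.0, 16.0, 4.9]
width: 39.5
```

>>> move_arm(targets="1 0 -0.001 0 0;1 0 -0.001 0 0;1 0 0 0 0;1 0 0 0 0")

```text
time_s: 9.28
position: [562.2, 5.0, 15.4]
tcp_rot: [[-0.078, -0.997, 0.003], [-0.997, 0.078, 0.005], [-0.005, -0.003, -1.0]]
wrist_force: [-1.4, 22.6, 6.1]
width: 39.4
```

>>> move_arm(targets="0.5 0 0 0 0;0 0 0 0 0;0 0 0 0 0;0 0 0 0 0;0 0 0 0 0;0 0 0 0.01 0;0 0 0 0.03 0;0 0.0005 0.015 0.03 0;0 0.001 0.02 0 0;0 0.001 0.025 0 0")

```text
time_s: 10.12
position: [565.1, 60.1, 88.1]
tcp_rot: [[-0.08, -0.997, 0.005], [-0.997, 0.08, 0.002], [-0.002, -0.005, -1.0]]
wrist_force: [-0.2, 0.4, -0.5]
width: 86.2
```

```bash
python3 lv.py
python3 - <<'E'
from w import *
for n in("scene","side"):
    im,d,W=cloud(n,n+"5.png");r=wedge(W,im);p=r[3];print(r[:3],p[:,1].max(),p[p[:,1]>10].mean(0))
E
```

```text
10.1167 [565.08233607  60.090951    88.06999353] [-0.24988605  0.37033701 -0.50759367] 86.1942595314773
scene start 662 slope x,y [0.0577 0.0044] z0 35.6 front z 30.5
  switch -50.9 -10.4 [543.5 -75.4  35.9]
scene now 684 slope x,y [0.0009 0.0057] z0 39.6 front z 39.5
  switch -49.5 -9.5 [544.3 -77.   42.2]
side start 935 slope x,y [0.0596 0.0002] z0 36.4 front z 31.1
  switch -51.5 -9.0 [544.8 -75.   35.7]
side now 942 slope x,y [-0.0029  0.0004] z0 40.4 front z 40.7
  switch -49.7 -8.6 [545.2 -76.8  42.7]
(array([562.3,  -3. ]), array([53.9, 44.4]), 87.56) 24.29019328692132 [568.01062796  17.22079515  23.52458017]
(array([562.2,   3. ]), array([47.6, 42.7]), 84.8) 27.023233833463372 [570.5466661   17.72068119  22.17392805]
```

>>> move_arm(targets="1 0 0 -0.02 0;1 0 0 -0.02 0;1 0 0 -0.02 0;1 0 0 -0.01 0;1 0 0 -0.003 0;1 0 0 0 0;1 0 0 0 0;1 0 -0.006 0 0;1 0 -0.006 0 0;1 0 0 0 0")

```text
time_s: 11.15
position: [564.0, 47.3, 12.8]
tcp_rot: [[-0.079, -0.997, 0.001], [-0.997, 0.079, 0.0], [-0.0, -0.001, -1.0]]
wrist_force: [-0.4, -1.1, -0.1]
width: 28.2
```

>>> move_arm(targets="1 0 -0.003 0 0;1 0 -0.003 0 0;1 0 -0.003 0 0;1 0 0 0 0;1 0 0 0 0")

```text
time_s: 11.57
position: [563.8, 39.1, 12.0]
tcp_rot: [[-0.078, -0.997, -0.0], [-0.997, 0.078, -0.0], [0.0, 0.0, -1.0]]
wrist_force: [0.2, 0.1, -0.4]
width: 1.9
```

>>> move_arm(targets="1 0 -0.002 0 0;1 0 -0.002 0 0;1 0 0 0 0;1 0 0 0 0")

```text
time_s: 11.9
position: [564.1, 37.7, 12.0]
tcp_rot: [[-0.078, -0.997, 0.002], [-0.997, 0.078, 0.003], [-0.003, -0.001, -1.0]]
wrist_force: [-2.2, 10.5, -0.6]
width: 0.7
```

>>> move_arm(targets="1 0 -0.002 0 0;1 0 -0.001 0 0;1 0 0 0 0;1 0 0 0 0")

```text
time_s: 12.23
position: [564.6, 37.2, 12.1]
tcp_rot: [[-0.078, -0.997, 0.004], [-0.997, 0.078, 0.006], [-0.006, -0.003, -1.0]]
wrist_force: [-4.4, 19.8, -0.1]
width: 0.6
```

Pressed to about 20 N from behind with the shut fingers. Backing off and hovering over the switch for a close look.

>>> move_arm(targets="1 0 0.01 0 0;1 0 0.02 0 0;1 0 0 0.035 0;1 0 0 0.035 0;1 0 0 0.035 0;1 0 0 0.035 0;1 0 0 0.035 0;1 -0.015 -0.02 0.03 0;1 -0.01 -0.02 0.02 0;1 0 0 0 0")

```text
time_s: 13.07
position: [539.4, 20.5, 242.6]
tcp_rot: [[-0.079, -0.997, 0.009], [-0.997, 0.079, 0.001], [-0.002, -0.009, -1.0]]
wrist_force: [-0.3, 0.3, 0.3]
width: 0.6
```

```bash
python3 lv.py
python3 - <<'E'
from w import *
c=ctrl.get_calibration("wrist");print("cam",-np.array(c["R"]).T@np.array(c["t"]),np.array(c["R"])[2])
im,d,W=cloud("wrist","wr6.png");np.savez("wr6.npz",im=im,d=d,W=W)
h=cv2.cvtColor(im,cv2.COLOR_RGB2HSV)
m=(h[...,1]>120)&(W[...,2]>25)&(W[...,2]<60)&(W[...,1]<-45)&(W[...,0]<600)&(W[...,0]>480)
q=W[m];print(len(q),q.mean(0) if len(q) else 0,np.percentile(q,[3,97],axis=0) if len(q) else 0)
E
```

```text
13.0667 [539.44971553  20.46646131 242.63675718] [-0.25560853  0.33139095  0.31858298] 0.6219011168193669
scene start 662 slope x,y [0.0577 0.0044] z0 35.6 front z 30.5
  switch -50.9 -10.4 [543.5 -75.4  35.9]
scene now 667 slope x,y [-0.0004  0.0079] z0 39.7 front z 39.7
  switch -49.2 -9.8 [543.9 -77.2  42.7]
side start 935 slope x,y [0.0596 0.0002] z0 36.4 front z 31.1
  switch -51.5 -9.0 [544.8 -75.   35.7]
side now 938 slope x,y [-0.0017  0.0005] z0 40.5 front z 40.6
  switch -50.0 -9.5 [544.3 -76.4  42.7]
cam [533.64801207 -43.0515732  390.86581874] [ 0.02088197  0.24488085 -0.96932828]
585 [542.05931078 -73.85461087  42.78184664] [[534.03215795 -88.20622044  33.70175681]
 [550.11123561 -59.20961335  44.60731195]]
```

View pics/wr6.png

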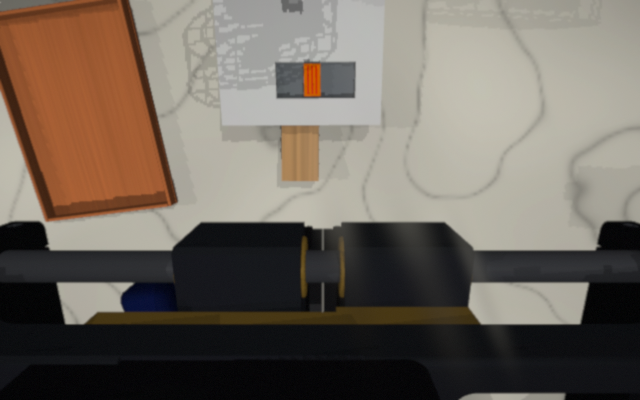

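The fan is level and the wedge is under the middle. In the wrist view the slot spans cols 277–355 and the cap 303–321, still off, with the free slot on the right (−x world). The camera sits 64 mm on the grille side, so I'll turn the gripper about 170° before descending.

>>> move_arm(targets="1 -0.004 0 0 -0.124;1 -0.004 0 0 -0.124;1 -0.004 0 0 -0.124;1 -0.004 0 0 -0.124;1 -0.004 0 0 -0.124;1 -0.004 0 0 -0.124;1 -0.002 0 0 -0.124;1 0 0 0 -0.124;1 0 0 0 -0.124;1 0 0 0 -0.124")

```text
time_s: 14.05
position: [512.3, 22.8, 234.7]
tcp_rot: [[-0.97, -0.245, -0.004], [-0.245, 0.97, -0.001], [0.004, -0.0, -1.0]]
wrist_force: [-0.1, -0.0, -0.0]
width: 0.5
```

>>> move_arm(targets="1 0 0 0 -0.124;1 0 0 0 -0.124;1 0 0 0 -0.124;1 0 0 0 -0.124;1 0 0 0 -0.124;1 0 0 0 -0.124;1 0 0 0 -0.124;1 0 0 0 -0.124;1 0 0 0 -0.124;1 0 0 0 -0.124")

```text
time_s: 14.88
position: [512.4, 22.8, 234.6]
tcp_rot: [[-0.546, 0.837, -0.004], [0.837, 0.546, -0.001], [0.001, -0.004, -1.0]]
wrist_force: [0.3, -0.4, 0.0]
width: 0.3
```

>>> move_arm(targets="1 0 -0.02 0 -0.124;1 0 -0.02 0 -0.124;1 0 -0.02 0 -0.124;1 0 -0.02 0 -0.124;1 0 -0.013 -0.02 0;1 0 0 -0.03 0;1 0 0 -0.03 0;1 0 0 -0.03 0;1 0 0 -0.03 0;1 0 0 0 0")

```text
time_s: 15.72
position: [512.1, -102.3, 87.7]
tcp_rot: [[-0.131, 0.991, -0.019], [0.99, 0.132, 0.047], [0.049, -0.013, -0.999]]
wrist_force: [-1.3, 0.2, -0.7]
width: 0.6
```

Run:
```python
from h import *
s=ctrl.observe();print(s["time_s"],s["position"],s["joints"],s["tcp_rot"].round(3))
c=ctrl.get_calibration("wrist");print("cam",-np.array(c["R"]).T@np.array(c["t"]))
```

```text
15.7167 [ 512.09594804 -102.31538019   87.74962252] [   4.81197474   21.73101419  -22.05480977   -3.80782677  -47.16399558
 -174.64156517] [[-0.131  0.991 -0.019]
 [ 0.99   0.132  0.047]
 [ 0.049 -0.013 -0.999]]
cam [506.95251028 -42.61930765 244.02450056]
```

The reverse turn ran joint 6 near its limit: the tool is 30 mm off target and tilted. I'll move away from the grille first, then turn the other way.

>>> move_arm(targets="1 0 0.03 0 0;1 0 0.04 0 0.06;1 0 0.03 0.02 0.12;1 0 0 0.03 0.124;1 0 0 0.04 0.124;1 0 0 0.03 0.124;1 0 0 0.02 0.124;1 0 0 0 0.124;1 0 0 0 0.124;1 0 0 0 0.124")

```text
time_s: 16.55
position: [518.2, -6.6, 236.0]
tcp_rot: [[-0.929, 0.368, -0.05], [0.367, 0.93, 0.024], [0.055, 0.004, -0.998]]
wrist_force: [-1.2, -0.7, -0.3]
width: 0.6
```

```bash
python3 lv.py; python3 -c "
from h import *
print(ctrl.observe()['joints'])"
```

```text
16.55 [518.1650522   -6.59456251 235.97773741] [-1.23251273 -0.69556376 -0.25925606] 0.6139776626522965
scene start 662 slope x,y [0.0577 0.0044] z0 35.6 front z 30.5
  switch -50.9 -10.4 [543.5 -75.4  35.9]
scene now 634 slope x,y [-0.0018  0.0043] z0 39.9 front z 40.1
  switch -50.1 -10.3 [543.5 -76.3  42.8]
side start 935 slope x,y [0.0596 0.0002] z0 36.4 front z 31.1
  switch -51.5 -9.0 [544.8 -75.   35.7]
side now 926 slope x,y [-0.0026  0.0003] z0 40.5 front z 40.7
  switch -49.7 -9.0 [544.7 -76.7  43. ]
[  15.94817844   12.92718243  -11.153446     -2.27645691  -68.34105163
 -126.96921803]
```

>>> move_arm(targets="1 0 0 0 0.122;1 0 0 0 0.122;1 0 0 0 0.122;1 0 0 0 0.122;1 0 0 0 0.122;1 0 0 0 0.122;1 0 0 0 0.122;1 0 0 0 0.122;1 0 0 0 0.122;1 0 0 0 0.122")

```text
time_s: 17.48
position: [517.9, -6.9, 234.9]
tcp_rot: [[-0.667, -0.744, -0.041], [-0.743, 0.668, -0.04], [0.057, 0.004, -0.998]]
wrist_force: [0.7, 0.2, -0.0]
width: 0.3
```

>>> move_arm(targets="1 0 0 0 0.122;1 0 0 0 0.122;1 0 0 0 0.122;1 0 0 0 0.122;1 0 0 0 0.122;1 0 0 0 0.122;1 0 0 0 0.122;1 0 0 0 0.122;1 0 0 0 0.122;1 0 0 0 0.122")

```text
time_s: 18.32
position: [517.9, -6.8, 235.0]
tcp_rot: [[0.469, -0.883, 0.023], [-0.881, -0.469, -0.051], [0.056, 0.004, -0.998]]
wrist_force: [-0.4, 0.5, -0.8]
width: 0.5
```

>>> move_arm(targets="1 0 0 0 0.122;1 0 0 0 0.122;1 0 0 0 0.122;1 0 0 0 0.122;1 0 0 0 0.122;1 0 0 0 0.122;1 0 0 0 0.122;1 0 0 0 0.122;1 0 0 0 0.122;1 0 0 0 0.122")

```text
time_s: 19.15
position: [517.9, -6.9, 235.0]
tcp_rot: [[0.989, 0.137, 0.056], [0.137, -0.991, 0.004], [0.056, 0.004, -0.998]]
wrist_force: [-0.0, 0.7, 0.4]
width: 0.5
```

>>> move_arm(targets="1 0 0 0 0.122;1 0 0 0 0.122;1 0 0 0 0.122;1 0 0 0 0.122;1 0 0 0 0.122;1 0 0 0 0.122;1 0 0 0 0.122;1 0 0 0 0.122;1 0 0 0 0.122;1 0 0 0 0.122")

```text
time_s: 19.98
position: [517.9, -6.9, 235.0]
tcp_rot: [[0.211, 0.977, 0.015], [0.976, -0.211, 0.054], [0.056, 0.003, -0.998]]
wrist_force: [0.4, -1.1, -0.3]
width: 0.5
```

```bash
python3 -c "
from h import *
s=ctrl.observe();print(s['time_s'],s['position'],s['joints'],s['tcp_rot'].round(3))"
```

```text
19.9833 [517.9187841   -6.89694498 234.99660009] [ 15.52840239  11.02015764 -13.39453346  -3.0510058  -63.9608472
 153.57738685] [[ 0.211  0.977  0.015]
 [ 0.976 -0.211  0.054]
 [ 0.056  0.003 -0.998]]
```

>>> move_arm(targets="1 -0.002 -0.02 0 0.03;1 -0.002 -0.02 0 0.03;1 0 -0.025 0 0.03;1 0 0 -0.035 0;1 0 0 -0.035 0;1 0 0 -0.035 0;1 0 0 -0.035 0;1 0 0 -0.03 0;1 0 0 0 0;1 0 0 0 0")

```text
time_s: 20.82
position: [513.5, -72.1, 64.1]
tcp_rot: [[0.126, 0.992, 0.007], [0.99, -0.127, 0.054], [0.055, 0.0, -0.999]]
wrist_force: [-0.1, -0.6, 0.4]
width: 0.2
```

Run:
```python
from h import *
s=ctrl.observe();print(s['time_s'],s['position'],s['joints'],s['tcp_rot'].round(3),s["wrist_force"])
cloud("side","sd8.png");cloud("scene","sc8.png")
a=cv2.imread("pics/sd8.png")[90:250,200:400];b=cv2.imread("pics/sc8.png")[90:250,200:400]
cv2.imwrite("pics/c8.png",cv2.resize(np.hstack([a,b]),None,fx=2,fy=3,interpolation=cv2.INTER_CUBIC))
```

```text
20.8167 [513.48054838 -72.11573884  64.06824936] [  8.08560071  22.72523942 -24.78630086  -4.52697987 -41.73065028
 167.99794161] [[ 0.126  0.992  0.007]
 [ 0.99  -0.127  0.054]
 [ 0.055  0.    -0.999]] [-0.12625002 -0.6103224   0.36034377]
```

View pics/c8.png

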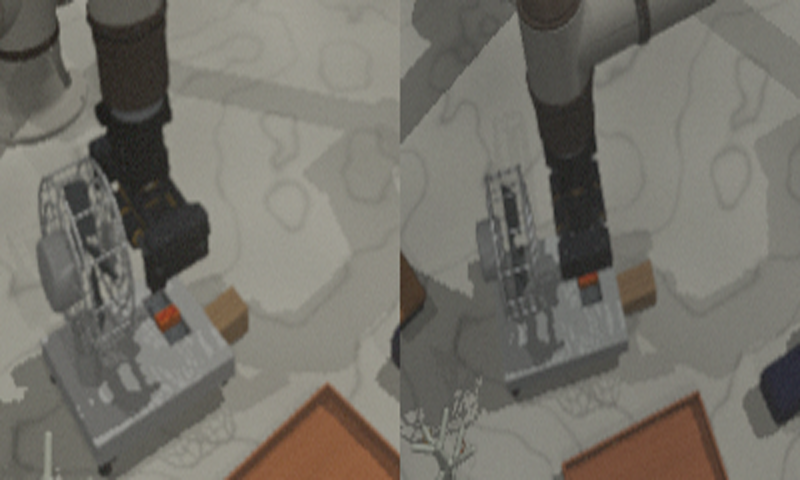

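The shut fingers stand over the free slot beside the cap (side crop 165,310), clear of the grille. I'll lower to about 1.5 mm above the deck and push along fan +y.

>>> move_arm(targets="1 0 0 -0.008 0;1 0 0 -0.006 0;1 0 0 0 0;1 0 0 0 0")

```text
time_s: 21.25
position: [513.9, -72.0, 51.0]
tcp_rot: [[0.125, 0.992, 0.011], [0.991, -0.125, 0.055], [0.056, 0.004, -0.998]]
wrist_force: [0.3, 0.6, 0.7]
width: 0.6
```

>>> move_arm(targets="1 0.003 0 0 0;1 0.003 0 0 0;1 0.003 -0.001 0 0;1 0.003 0 0 0;1 0.003 0 0 0;1 0 0 0 0")

```text
time_s: 21.75
position: [529.2, -73.2, 50.7]
tcp_rot: [[0.125, 0.992, 0.01], [0.991, -0.125, 0.055], [0.056, 0.003, -0.998]]
wrist_force: [-0.4, -0.7, 0.1]
width: 0.1
```

```bash
python3 lv.py | grep -A1 now
```

```text
scene now 546 slope x,y [-0.0044  0.0078] z0 39.6 front z 40.0
side start 935 slope x,y [0.0596 0.0002] z0 36.4 front z 31.1
--
side now 908 slope x,y [-0.0015 -0.0001] z0 40.5 front z 40.7
  switch -49.9 -4.9 [548.8 -76.9  42.8]
```

>>> move_arm(targets="1 0 0 -0.001 0;1 0.003 0 0 0;1 0.003 0 0 0;1 0.003 -0.001 0 0;1 0.002 0 0 0;1 0 0 0 0")

```text
time_s: 22.35
position: [540.4, -74.0, 49.6]
tcp_rot: [[0.125, 0.992, 0.011], [0.991, -0.125, 0.055], [0.056, 0.004, -0.998]]
wrist_force: [-0.7, 0.8, 0.4]
width: 0.3
```

```bash
python3 lv.py | grep -A1 now
```

```text
scene now 560 slope x,y [0.0006 0.0079] z0 39.6 front z 39.6
side start 935 slope x,y [0.0596 0.0002] z0 36.4 front z 31.1
--
side now 913 slope x,y [-0.0022 -0.0021] z0 40.6 front z 40.8
  switch -50.4 6.3 [560.1 -77.2  42.6]
```

The cap is moving with the finger (about +15 mm so far). Continuing to the stop.

>>> move_arm(targets="1 0.003 0 0 0;1 0.003 0 0 0;1 0.002 -0.001 0 0;1 0 0 0 0;1 0 0 0 0")

```text
time_s: 22.87
position: [548.2, -75.0, 49.8]
tcp_rot: [[0.125, 0.992, 0.011], [0.991, -0.125, 0.055], [0.056, 0.004, -0.998]]
wrist_force: [-1.3, -0.1, -0.4]
width: 0.4
```

>>> move_arm(targets="1 0.001 0 0 0;1 0.001 0 0 0;1 0 0 0 0;1 0 0 0 0")

```text
time_s: 23.2
position: [548.5, -75.0, 49.5]
tcp_rot: [[0.125, 0.992, 0.008], [0.991, -0.125, 0.055], [0.056, 0.001, -0.998]]
wrist_force: [-5.3, 1.3, 3.3]
width: 0.6
```

The stop is reached (force rose to −5 N, no further travel). Backing off and rising clear, then checking.

>>> move_arm(targets="1 -0.003 0 0 0;1 -0.006 0 0 0;1 0 0 0.02 0;1 0 0 0.035 0;1 0 0 0.035 0;1 0 0 0.035 0;1 0 0 0.035 0;1 0 0.04 0.035 0;1 0 0.04 0 0;1 0 0.04 0 0")

```text
time_s: 24.03
position: [542.7, 37.3, 240.6]
tcp_rot: [[0.127, 0.992, 0.02], [0.99, -0.128, 0.057], [0.06, 0.012, -0.998]]
wrist_force: [0.5, -0.3, -0.5]
width: 0.6
```

>>> move_arm(targets="1 -0.03 0.03 0 0;1 -0.03 0.03 0 0;1 -0.03 0.03 0 0;1 0 0 0 0;1 0 0 0 0;1 0 0 0 0")

```text
time_s: 24.53
position: [453.1, 125.1, 237.9]
tcp_rot: [[0.124, 0.992, 0.013], [0.991, -0.124, 0.056], [0.057, 0.006, -0.998]]
wrist_force: [-0.2, 0.4, 0.6]
width: 0.6
```

```bash
python3 lv.py
python3 - <<'E'
from w import *
for n in("scene","side"):
    im,d,W=cloud(n,n+"9.png");r=wedge(W,im);p=r[3];print(r[:3],p[:,1].max())
a=cv2.imread("pics/side9.png")[90:290,180:400];b=cv2.imread("pics/scene9.png")[90:290,180:400]
cv2.imwrite("pics/c9.png",cv2.resize(np.hstack([a,b]),None,fx=1.8,fy=2.4,interpolation=cv2.INTER_CUBIC))
E
```

```text
24.5333 [453.13228855 125.13013668 237.89173968] [-0.2481961   0.39603002  0.59372745] 0.597330761325105
scene start 662 slope x,y [0.0577 0.0044] z0 35.6 front z 30.5
  switch -50.9 -10.4 [543.5 -75.4  35.9]
scene now 683 slope x,y [-0.0069  0.0066] z0 39.7 front z 40.3
  switch -49.6 13.8 [567.5 -78.6  42.9]
side start 935 slope x,y [0.0596 0.0002] z0 36.4 front z 31.1
  switch -51.5 -9.0 [544.8 -75.   35.7]
side now 933 slope x,y [-0.0017  0.0003] z0 40.5 front z 40.6
  switch -50.2 14.3 [568.1 -78.   43.6]
(array([562.6,  -2.9]), array([52.5, 42.8]), 86.63) 23.817007533512857
(array([563. ,   2.4]), array([47.5, 42.7]), 84.02) 26.525847654838856
```

View pics/c9.png

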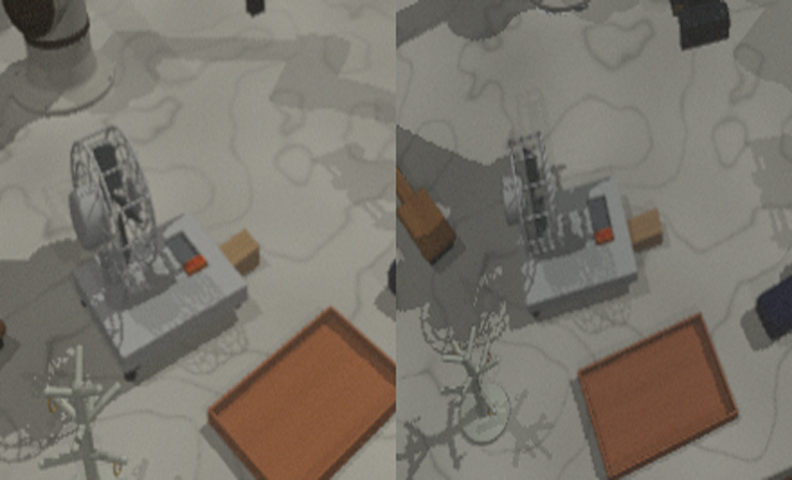

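The cap is at the far end of its slot (+24 mm in both views), the fan is level and the wedge is in the middle. The arm is clear, so I'm handing in.

```bash
python3 -c "
from plant import ctrl
print(ctrl.job_done())"
```

```text
the job is handed in; nothing more can be done
None
```

The job is handed in at about 25 s of the 59 s allowed. By my last checks the fan is level on the wedge and the switch is fully on.

**What I did:** I carried the wedge to the middle of the fan's front edge, thin end first, and pushed it in until the fan reached its stop. I pressed it to about 22 N while gripped, then to about 20 N from behind with the fingers shut. The shut fingers then slid the switch across to its stop.

**Last checks:**
- **Fan:** the deck slope went from about 0.058 rad to 0 within measurement noise, and the deck stands about 40 mm high. The last scene-camera fit read −0.007, while the side camera read −0.002.
- **Switch:** the cap moved about 24 mm in both views.
- **Wedge:** it sits within a few mm of the middle of the front edge and nearly straight.
- **Other things on the dresser:** the tray and earring tree look unmoved in the last picture. The brush, case and decanter were partly or wholly out of that crop. I did not re-measure any of them.
- **Jam force:** the remaining force between wedge and fan could not be read directly. I infer it from the push forces and the wedge staying put afterwards.

**What went wrong:** turning the gripper the first way ran the last joint near its limit. That put the tool 30 mm off and slightly tilted near the grille. No contact force showed, and I backed out and turned the other way.

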